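# Hang a spanner on the latch hook at the back of a low cabinet

### The arm

A 6-joint arm with a two-finger parallel gripper is mounted at the origin on a cart in front of the work surface, level with it; the furniture and walls round the work are solid. World frame = base frame: x ahead of the robot, y to its left, z up, the work surface at z = 0. Lengths are in m, angles in degrees, forces in N, time in s.
With the tool pointing down it reaches from about 0.275 to 0.85 m from the base axis. Payload 19 kg.
Tool frame: the origin (TCP) lies midway between the tips of the shut fingers; the grasp point (between the pads) lies 19 mm behind it; z points along the fingers, y is the line along which they close (so a half turn about z gives the same grasp; the last joint's range is limited). The gripper opens to 85 mm and grips with 20 to 120 N. Pads are 22 mm wide; open, the fingers measure 114 mm over their backs; the gripper's body (76 mm by 85 mm) begins 54 mm behind the grasp point. The pads swing forward as they close: fully open they stand 13 mm farther back than shut.
Start: joints at [61.765, 8.623, 82.357, -0, 89.026, -7.678], TCP at [0.202, 0.538, 0.231] pointing down, gripper open.
Joint ranges: [-160.23, 160.23], [-39.13, 120.54], [6.94, 153.29], [-79.49, 259.48], [9.18, 160.14], [-161.06, 161.06]. Speed limits (degrees/s): [108.29, 108.29, 127.2, 172.46, 172.46, 172.46].

### API

Orientations are given as [roll, pitch, yaw] about the fixed x, y, z axes, in that order (R = Rz(yaw) Ry(pitch) Rx(roll)).
In Python, from station import bot gives the robot as it stands.
- The arm moves only by the tool carry_out, never from a script. Its argument "deltas" is a list of rows, each a list of 3 entries, a list of its own where there are three numbers: the turn, a rotation vector about the tool's x, y, z in rad, then the shift along the tool's x, y, z in m, then the closure, from -1 (fully open) to 1 (shut). A call has 1 to 12 rows; each row is the pose to reach, as a shift and turn from the pose commanded when the call began, along the tool's axes at that moment; what a row does not reach only later rows make up. A row lasts 1/10 s, in which the tool goes at most 50 mm and 8.59 degrees, less where a joint would pass 70% of its speed; a pose out of reach is approached as far as the arm can. A call with a gripper value outside its range is refused whole. The fingers move at their own pace and stop on an object; "grip_force" is the grip in N (left out, the last holds). Time passes only in rows, so rows that repeat a pose let the fingers close. It gives the time, the measured TCP pose, the force, the opening and the grip force at its end, in the units of the state.
- bot.observe(): the state, without advancing time (a new reading comes with each control period).
- bot.snapshot(name): name is "scene" or "side" or "wrist"; returns a dict with "color" (480x640x3 uint8, red, green, blue), "depth" (480x640 float32, m along the optical axis (not along the pixel's ray), 0 where there is no reading), "mtx" (3x3 intrinsics, pixels), "origin" and "orientation" of the camera in the world. Camera axes: x right, y down, z forward; pixel columns grow to the right and rows downward; lengths in m; the calibration is good to about 2 mm. The wrist camera is an equidistant fisheye: a pixel r from the principal point sees the ray r / f radians off the axis. A picture is of the moment at which its call begins.
- bot.close_job(): hands the job in; it is judged then, once.
The state is a dict: "clock": time; "q": joint angles; "joint_velocities": joint speeds; "joint_torque": joint torques, N m; "position": TCP position; "tool_rot": TCP orientation; "force": force on the tool from outside, world axes, zero at the start; "moment": the same for the moment, N m; "finger_gap": finger opening in m; "finger_force": force on a finger pad.
Only numpy, scipy, OpenCV 4.12 (cv2) and the standard library are available. Lean on these libraries where they do the work, as an engineer would, in place of code of your own. Each camera call takes 0.05 s, during which the arm holds its last target. There are 200 camera calls.

### The job

Hang the combination spanner that lies beside the low open cabinet on the latch hook at the back of the cabinet: tilt it ring end up so that the ring goes in under the roof, feel for the hook's point, and press the ring gently down over it and past the sprung latch until the latch snaps shut above the ring. Then let the spanner rest there with its open jaw down on the tray. Never load the hook or the cabinet with more than 12 N, and leave the other things where they are.

Things in the scene. Friction and masses are not known exactly. Their poses are not given: they have to be found in the camera images.
- spanner: Loose combination spanner, bright steel, flat on the bench, 233 mm long, 0.11 to 0.18 kg. Origin mid-length on its underside; +y runs along it to the closed ring, +z out of its upper flat. Grip the straight 14 x 7 mm shank (middle 1 mm to -x) at y = -15 to 0 mm with 60 N or more: nearer the ring the hand gets close to the roof, and in a weak grip it pivots when the ring is pressed.
- ring (a point): Centre of the spanner's ring: 101 mm from the spanner's origin along +y, at mid-thickness (4 mm). Ring 32 mm outside, 8.4 mm thick; its hole, along the spanner's z, lets a 12 mm round bar through. When home on the hook, this point lies within 4 mm of the bend in the hook (30 mm out of the panel, level with the rail point).
- tail (a point): Point at the spanner's 36 mm wide open jaw, 112 mm from the spanner's origin along -y (4 mm short of the end), at mid-thickness.
- cabinet: Fixed doorless plywood cabinet, 200 mm wide, 210 mm high; the open front looks along its -x, z up, origin on the bench. Back panel face at x = +100 mm. Roof (underside z = 198 mm) and 9 mm side walls reach forward to x = -5 mm. In its middle the 12 mm floor runs on to x = -150 mm as a 136 mm wide tray (top z = 12 mm) with a 10 mm high rim, 8 mm thick, on its three sides.
- rail (a point): Point of the cabinet at (100, 0, 136) mm in its frame, on the rail across the back panel. The steel hook is clamped on this rail anywhere within 28 mm left or right of this point: it is not measured, so look or feel for it. From the panel, level with this point, its 5.6 mm round shank runs 30 mm straight out, bends, and rises as a straight point, 25.5 mm long, leaning out 30 degrees from upright.
- latch (a joint): Sprung latch, rad: 0 shut. A flap, 12.5 mm wide, 35 long, hung from a hinge 34 mm out of the panel and 48 mm over the shank (its bracket is 20 mm wide, 38 mm deep, 55.5 mm over the shank) against the inside of the point. A spanner tilted 30 degrees has its hole in line with the point; sliding down, the ring opens the latch to 0.4 with 2 to 3 N, snaps in 3 mm before home and stops firmly; not stopped = missed. At rest it leans 34 degrees.
- oilcan: Bystander: green oil can with a thin spout, 187 mm high, origin at its foot.
- ballrace: Bystander: ball bearing lying flat, 47 mm across, 14 mm high.
- nut: Bystander: large rusty hexagon nut lying flat, 28 mm across, 13 mm high, in front of the cabinet.

How it is judged (in metres and radians):
On the way, in this order (a step that is already met when the one before it is completed fails the run):
1. the ring, over the hook's point, presses the latch inwards (value of joint latch above 0.25 rad and x of ring in the frame of cabinet between 0.03 and 0.09 m and y of ring in the frame of cabinet between -0.038 and 0.038 m and z of ring in the frame of cabinet between 0.138 and 0.185 m), for 0.02 s.
2. the ring is down on the hook and the latch has snapped shut above it (value of joint latch below 0.15 rad and x of ring in the frame of cabinet between 0.05 and 0.09 m and y of ring in the frame of cabinet between -0.038 and 0.038 m and z of ring in the frame of cabinet between 0.13 and 0.146 m), for 0.2 s.
At the end, for the whole second after the job is handed in: Ring on the hook below the shut latch (ring centre 10 to 50 mm from the back panel, within 38 mm sideways of the rail's middle, 130 to 146 mm over the bench; latch under 0.15 rad), open jaw down on the tray (tail under 24 mm over the bench, inside the rim), spanner still (under 20 mm/s) (all of step 2 and x of tail in the frame of cabinet between -0.145 and -0.06 m and y of tail in the frame of cabinet between -0.06 and 0.06 m and z of tail in the frame of cabinet between 0.01 and 0.024 m and linear speed of spanner below 0.02 m/s); the robot touches nothing.
It fails at once if more than 12 N on the cabinet or its hook from the spanner (contact force between spanner and cabinet above 12 N).
It fails at once if the robot pushes the cabinet or its hook with more than 12 N (contact force between any of the arm, the fingers and cabinet above 12 N).
It fails at once if a bystander is moved by more than 20 mm (distance of any of oilcan, ballrace, nut from where it was at the start of the episode above 0.02 m).
It also fails if it takes over 64 s, if anything falls off the work surface, if the arm or the gripper's body presses on something with over 40 N, if the wrist force passes 120 N, or if a joint passes its speed limit or range.

## Working session

There is one attempt and no reset: what is moved stays moved. The work goes in short steps, Python scripts to look and compute and a tool call to move; the robot and the scene stay as the last step left them, time stands still between calls to the robot, and variables do not carry over. Pictures are saved under pics/ and viewed, at most 12 in all, crops included, and the job is handed in when it is done.

Besides the shell and the picture viewer there is one more tool, called after "Request:" by a JSON object that holds its "fn" and its "kwargs". carry_out: Moves the arm, as the interface text tells. Its arguments: {"type":"object","properties":{"deltas":{"type":"array"},"grip_force":{"type":"number"}},"required":["deltas"]}

```bash
mkdir -p pics; ls; python3 - <<'E'
from station import bot
import cv2,numpy as np
s=bot.observe();print({k:np.round(v,3) for k,v in s.items()})
for n in ["scene","side"]:
    d=bot.snapshot(n);np.savez("%s0.npz"%n,**d)
    cv2.imwrite("pics/%s0.png"%n,d["color"][:,:,::-1]);print(n,d["mtx"],d["origin"],d["orientation"],(d["depth"]>0).mean())
E
```

```text
pics
{'clock': np.float64(0.0), 'q': array([ 6.1764e+01,  8.6520e+00,  8.2391e+01,  2.0000e-03,  8.9026e+01,
       -7.6790e+00]), 'joint_velocities': array([ 0.06 ,  0.071,  0.088, -0.043, -0.026, -0.013]), 'joint_torque': array([ 4.0000e-03, -7.1305e+01, -5.7088e+01,  0.0000e+00,  9.0000e-03,
        0.0000e+00]), 'position': array([0.202, 0.538, 0.231]), 'tool_rot': array([-1.79932e+02, -1.10000e-02,  1.59442e+02]), 'force': array([ 0.321, -0.382,  0.514]), 'moment': array([-0.038, -0.02 ,  0.001]), 'finger_force': np.float64(0.0), 'finger_gap': np.float64(0.086)}
scene [[454.71700798   0.         325.12122461]
 [  0.         454.71700798 243.07003263]
 [  0.           0.           1.        ]] [ 0.09004673 -0.28386373  0.68592956] [-129.04827035    1.26445905  -35.90653867] 0.9956575520833333
side [[480.74112398   0.         319.64109321]
 [  0.         480.74112398 236.90046365]
 [  0.           0.           1.        ]] [0.09177438 0.93626375 0.48380432] [-113.46809192    0.216394   -148.46082117] 0.9958365885416667
```

```bash
python3 -c "
import cv2,numpy as np
a=cv2.imread('pics/scene0.png');b=cv2.imread('pics/side0.png');print(a.shape)"
```

```text
(480, 640, 3)
```

View pics/scene0.png

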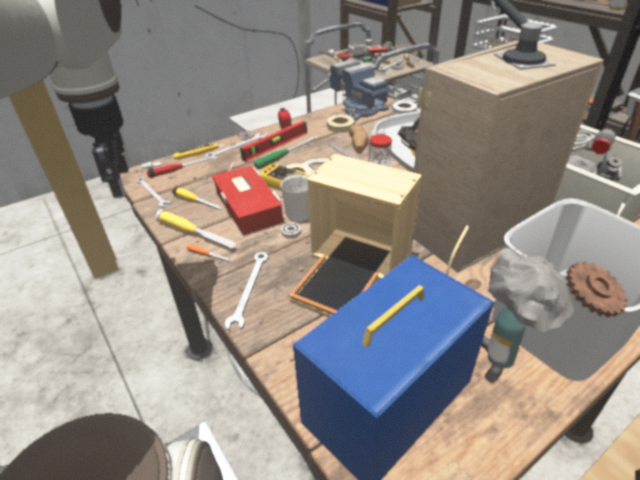

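View pics/side0.png

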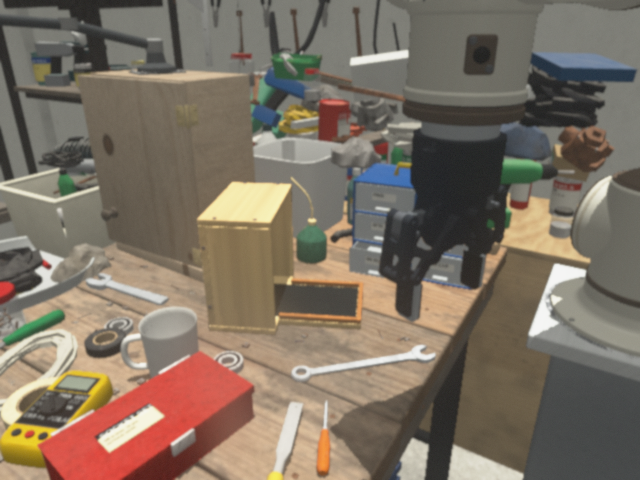

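The scene view shows the spanner with its ring at (262,257) and its jaw at (235,322). The cabinet roof spans roughly (309,178) to (420,190) and the tray is near (340,275). In the side view the ring is at (301,372), the jaw at (424,353), the oil can at (311,240) and the ball race at (228,361). The inside of the cabinet is not visible.

```bash
cat > h.py <<'E'
import numpy as np,cv2
from scipy.spatial.transform import Rotation as R
def rot(rpy): return R.from_euler('xyz',rpy,degrees=True).as_matrix()
def cloud(d):
    K=d["mtx"];v,u=np.mgrid[0:480,0:640];x=(u-K[0,2])/K[0,0];y=(v-K[1,2])/K[1,1]
    P=np.stack([x,y,np.ones_like(x)],-1)*d["depth"][...,None]
    return P@rot(d["orientation"]).T+d["origin"]
def ray(d,u,v,z):
    K=d["mtx"];r=rot(d["orientation"])@np.array([(u-K[0,2])/K[0,0],(v-K[1,2])/K[1,1],1]);o=d["origin"]
    return o+r*(z-o[2])/r[2]
E
python3 - <<'E'
from h import *
S=np.load("scene0.npz");D=np.load("side0.npz")
for d,n,a,b in((S,'scene',(262,257),(235,322)),(D,'side',(301,372),(424,353))):
    P=cloud(d);c=d["color"].astype(int)
    print(n,ray(d,*a,.005).round(3),ray(d,*b,.005).round(3))
    # spanner: greyish bright near line
    hsv=cv2.cvtColor(d["color"],cv2.COLOR_RGB2HSV)
    g=ray(d,*a,.005);h=ray(d,*b,.005);m=(g+h)/2
    k=(np.hypot(P[...,0]-m[0],P[...,1]-m[1])<.14)&(hsv[...,1]<50)&(hsv[...,2]>120)&(abs(P[...,2])<.03)
    nl,l,st,ce=cv2.connectedComponentsWithStats(k.astype(np.uint8));i=1+np.argmax(st[1:,4]);vv,uu=np.where(l==i)
    Q=np.array([ray(d,u,v,.007)[:2] for u,v in zip(uu,vv)]).astype(np.float32)
    r=cv2.minAreaRect(Q);print("span rect",r,len(Q));print(cv2.boxPoints(r).round(4).tolist(), 'z',np.median(P[vv,uu,2]))
    # roof
    k=(abs(P[...,2]-.21)<.006)&(hsv[...,1]>50)&(P[...,0]<.9)&(P[...,0]>.3)&(P[...,1]>-.1)
    nl,l,st,ce=cv2.connectedComponentsWithStats(k.astype(np.uint8));i=1+np.argmax(st[1:,4])
    vv,uu=np.where(l==i);Q=np.array([ray(d,u,v,.21)[:2] for u,v in zip(uu,vv)]).astype(np.float32)
    print("roof",st[i],cv2.minAreaRect(Q),cv2.boxPoints(cv2.minAreaRect(Q)).round(4).tolist(),'z',np.median(P[vv,uu,2]))
    # tall/bystanders near cabinet
    print("bench z",np.median(P[...,2][(abs(P[...,2])<.02)]))
print(ray(S,290,230,.014),ray(D,228,358,.014),ray(D,311,255,.0))
big=cv2.resize(np.vstack([S["color"][150:340,210:480]]),None,fx=2.9,fy=2.9)
cv2.imwrite("pics/c1.png",big[:,:,::-1])
E
```

```text
scene [0.425 0.452 0.005] [0.285 0.313 0.005]
span rect ((0.3518607020378113, 0.384728342294693), (0.2427334487438202, 0.04244239628314972), 46.0639533996582) 919
[[0.2524000108242035, 0.31209999322891235], [0.28290000557899475, 0.2825999855995178], [0.4514000117778778, 0.45739999413490295], [0.42080000042915344, 0.4869000017642975]] z 0.005102725677455178
roof [416 155 115  40 528] ((0.7817262411117554, 0.19176843762397766), (0.13033120334148407, 0.2315860390663147), 38.83221435546875) [[0.6583999991416931, 0.2410999983549118], [0.803600013256073, 0.06069999933242798], [0.9050999879837036, 0.14239999651908875], [0.7598999738693237, 0.32280001044273376]] z 0.20980815348716073
bench z -0.0005307533996806724
side [0.425 0.451 0.005] [0.282 0.31  0.005]
span rect ((0.35056939721107483, 0.384327232837677), (0.23394812643527985, 0.04623473063111305), 46.55577087402344) 1508
[[0.2533000111579895, 0.31529998779296875], [0.28690001368522644, 0.28349998593330383], [0.44780001044273376, 0.45339998602867126], [0.4142000079154968, 0.4851999878883362]] z 0.007417983545737167
roof [ 197  182   95   44 2925] ((0.6101852655410767, 0.32889002561569214), (0.12164243310689926, 0.2187938392162323), 25.186073303222656) [[0.5085999965667725, 0.4020000100135803], [0.6017000079154968, 0.20399999618530273], [0.7117999792098999, 0.2558000087738037], [0.6187000274658203, 0.4537999927997589]] z 0.21110332324823305
bench z 0.0014377675375673304
[0.52558165 0.48906106 0.014     ] [0.53411226 0.4913095  0.014     ] [0.63817047 0.0879079  0.        ]
```

View pics/c1.png

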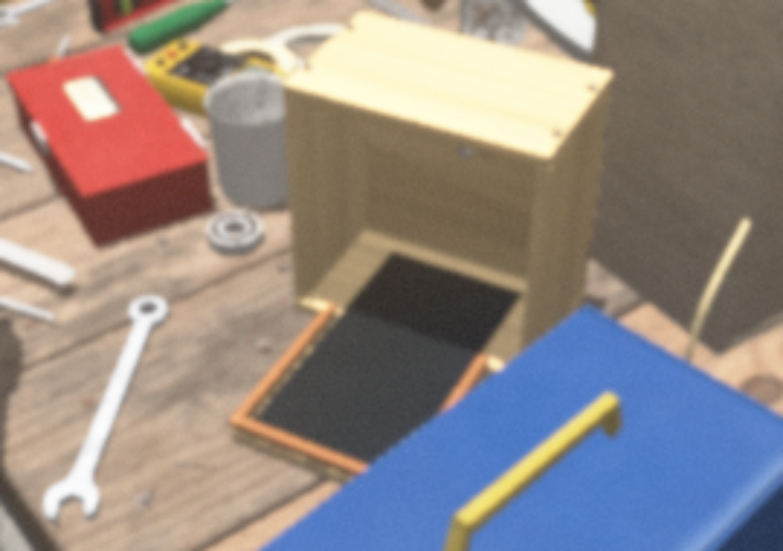

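```bash
python3 - <<'E'
from h import *
from station import bot
S=np.load("scene0.npz");D=np.load("side0.npz")
for p in((308.3,180.3),(334.1,154.1),(421.4,174.1),(399,204.5)):print(ray(S,*p,.21).round(4))
for d in(S,D):
    P=cloud(d);hsv=cv2.cvtColor(d["color"],cv2.COLOR_RGB2HSV)
    L=(P-[.60,.32,0])@rot([0,0,25]);z=P[...,2]
    near=(np.hypot(L[...,0],L[...,1])<.3)
    # side wall outer (y=+109), back panel inside, toolbox
    k=near&(abs(L[...,1]-.11)<.02)&(z>.03)&(z<.19)&(L[...,0]>-.05)&(L[...,0]<.07)
    if k.sum()>50:
        q=P[k];f=q[:,:2]-q[:,:2].mean(0);w=np.linalg.svd(f,full_matrices=False)[2];print("wall",k.sum(),q.mean(0).round(4),np.degrees(np.arctan2(w[0][1],w[0][0])))
    k=near&(L[...,0]>.02)&(L[...,0]<.1)&(abs(L[...,1])<.08)&(z>.03)&(z<.18)
    if k.sum()>50:
        q=P[k];w=np.linalg.svd(q[:,:2]-q[:,:2].mean(0),full_matrices=False)[2];print("back",k.sum(),q.mean(0).round(4),np.median(L[k][:,0]),np.degrees(np.arctan2(w[0][1],w[0][0])))
    # tray rim orange
    k=near&(hsv[...,0]<14)&(hsv[...,1]>120)&(hsv[...,2]>120)&(z<.04)
    nl,l,st,ce=cv2.connectedComponentsWithStats(k.astype(np.uint8));i=1+np.argmax(st[1:,4]);vv,uu=np.where(l==i)
    Q=np.array([ray(d,u,v,.022)[:2] for u,v in zip(uu,vv)]).astype(np.float32);print("rim",len(Q),cv2.minAreaRect(Q),cv2.boxPoints(cv2.minAreaRect(Q)).round(3).tolist())
    k=(abs(hsv[...,0].astype(int)-110)<12)&(hsv[...,1]>150)&(z>.02)&(P[...,0]<.9)&(P[...,1]>-.2)&(P[...,1]<.3)
    q=P[k]; t=q[q[:,2]>np.percentile(q[:,2],60)];print("box",k.sum(),q.min(0).round(3),q.max(0).round(3),cv2.boxPoints(cv2.minAreaRect(t[:,:2].astype(np.float32))).round(3).tolist())
d=bot.snapshot("wrist");np.savez("w0.npz",**d);cv2.imwrite("pics/w0.png",d["color"][:,:,::-1])
s=bot.observe();T=rot(s["tool_rot"]);print(d["mtx"],"cam in tool",T.T@(d["origin"]-s["position"]),"\n",(T.T@rot(d["orientation"])).round(3))
E
```

```text
[0.5161 0.38   0.21  ]
[0.6225 0.436  0.21  ]
[0.7106 0.2586 0.21  ]
[0.6001 0.2062 0.21  ]
wall 157 [0.5225 0.3867 0.1118] 22.23915397608339
back 1790 [0.6516 0.3542 0.0772] 0.06153437406484792 -65.16375056543306
rim 278 ((0.45270803570747375, 0.2993890047073364), (0.16645944118499756, 0.08311371505260468), 61.06730651855469) [[0.37599998712539673, 0.24699999392032623], [0.4490000009536743, 0.20600000023841858], [0.5289999842643738, 0.35199999809265137], [0.4569999873638153, 0.3919999897480011]]
box 3513 [ 0.281 -0.087  0.143] [0.531 0.092 0.202] [[0.2720000147819519, 0.057999998331069946], [0.2919999957084656, -0.08699999749660492], [0.5440000295639038, -0.052000001072883606], [0.5239999890327454, 0.09200000017881393]]
wall 5853 [0.5704 0.4126 0.1131] -154.83000595870942
rim 6 ((0.46587705612182617, 0.1914624273777008), (0.004367865156382322, 0.0069271717220544815), 73.61054229736328) [[0.4620000123977661, 0.1899999976158142], [0.4690000116825104, 0.18799999356269836], [0.4699999988079071, 0.19300000369548798], [0.46299999952316284, 0.19499999284744263]]
box 471 [ 0.412 -0.026  0.199] [0.527 0.094 0.203] [[0.41600000858306885, 0.07699999958276749], [0.4569999873638153, -0.027000000700354576], [0.5509999990463257, 0.010999999940395355], [0.5090000033378601, 0.11400000005960464]]
[[371.64829954   0.         325.79955673]
 [  0.         371.64829954 237.6085186 ]
 [  0.           0.           1.        ]] cam in tool [ 0.07805008 -0.00078361 -0.1418268 ] 
 [[ 0.    -0.953 -0.302]
 [ 1.     0.001 -0.001]
 [ 0.001 -0.302  0.953]]
```

View pics/w0.png

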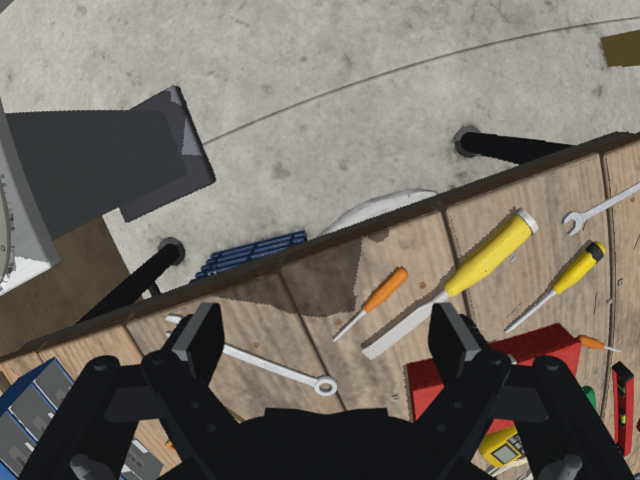

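The wrist camera sits on the tool's +x side, and the spanner is clear with its ring at (325,385) and its jaw at (175,322). I'll look into the cabinet first.

```bash
cat >> h.py <<'E'
YAW=25.;C=np.array([.5654,.2995,0])
def cabT(x,y,z,A,yaw=None,dy=0):
    """TCP at cabinet mm, tool pitched A deg below horizontal, tool x away from panel"""
    a=np.radians(A);Rl=np.array([[-np.sin(a),0,np.cos(a)],[0,1,0],[-np.cos(a),0,-np.sin(a)]])
    Rc=rot([0,0,YAW]);return C+Rc@np.array([x,y,z])/1e3, Rc@rot([0,0,dy])@Rl
def go(bot,p,Rt):
    s=bot.observe();T=rot(s["tool_rot"])
    print("turn",R.from_matrix(T.T@Rt).as_rotvec().round(4).tolist(),"shift",(T.T@(p-s["position"])).round(4).tolist())
def tocab(p): return ((np.asarray(p)-C)@rot([0,0,YAW])*1e3).round(1)
def fray(d,u,v):
    K=d["mtx"];a=np.array([(u-K[0,2])/K[0,0],(v-K[1,2])/K[1,1]]);r=np.hypot(*a)+1e-12
    return rot(d["orientation"])@np.array([*(a/r*np.sin(r)),np.cos(r)])
def fcloud(d):
    K=d["mtx"];v,u=np.mgrid[0:480,0:640];x=(u-K[0,2])/K[0,0];y=(v-K[1,2])/K[1,1];r=np.hypot(x,y)+1e-9
    t=np.tan(np.minimum(r,1.4));P=np.stack([x/r*t,y/r*t,np.ones_like(x)],-1)*d["depth"][...,None]
    return P@rot(d["orientation"]).T+d["origin"]
E
python3 - <<'E'
from h import *
from station import bot
go(bot,*cabT(-75,0,140,45))
W=np.load("w0.npz")
def hit(u,v,z):
    r=fray(W,u,v);return (W["origin"]+r*(z-W["origin"][2])/r[2]).round(4)
print(hit(325,385,.006),hit(175,322,.006))
E
```

```text
turn [-0.3126, -0.7432, -0.7527] shift [-0.3717, -0.1493, 0.0909]
[0.4189 0.4544 0.006 ] [0.2733 0.315  0.006 ]
```

Request:
{"fn": "carry_out", "kwargs": {"deltas": [[[-0.3126, -0.7432, -0.7527], [-0.3717, -0.1493, 0.0909], -1], [[-0.3126, -0.7432, -0.7527], [-0.3717, -0.1493, 0.0909], -1], [[-0.3126, -0.7432, -0.7527], [-0.3717, -0.1493, 0.0909], -1], [[-0.3126, -0.7432, -0.7527], [-0.3717, -0.1493, 0.0909], -1], [[-0.3126, -0.7432, -0.7527], [-0.3717, -0.1493, 0.0909], -1], [[-0.3126, -0.7432, -0.7527], [-0.3717, -0.1493, 0.0909], -1], [[-0.3126, -0.7432, -0.7527], [-0.3717, -0.1493, 0.0909], -1], [[-0.3126, -0.7432, -0.7527], [-0.3717, -0.1493, 0.0909], -1], [[-0.3126, -0.7432, -0.7527], [-0.3717, -0.1493, 0.0909], -1], [[-0.3126, -0.7432, -0.7527], [-0.3717, -0.1493, 0.0909], -1], [[-0.3126, -0.7432, -0.7527], [-0.3717, -0.1493, 0.0909], -1], [[-0.3126, -0.7432, -0.7527], [-0.3717, -0.1493, 0.0909], -1]]}}

```text
clock: 1.35
position: [0.4976, 0.2673, 0.14]
tool_rot: [179.9, 45.0, -155.2]
force: [-0.5, 0.4, -0.5]
finger_gap: 0.0855
finger_force: 0.0
```

```bash
python3 - <<'E'
from h import *
from station import bot
go(bot,*cabT(-75,0,140,45))
d=bot.snapshot("wrist");np.savez("w1.npz",**d);cv2.imwrite("pics/w1.png",d["color"][:,:,::-1])
E
```

```text
turn [-0.0008, -0.0005, -0.0027] shift [-0.0, 0.0006, 0.0]
```

View pics/w1.png

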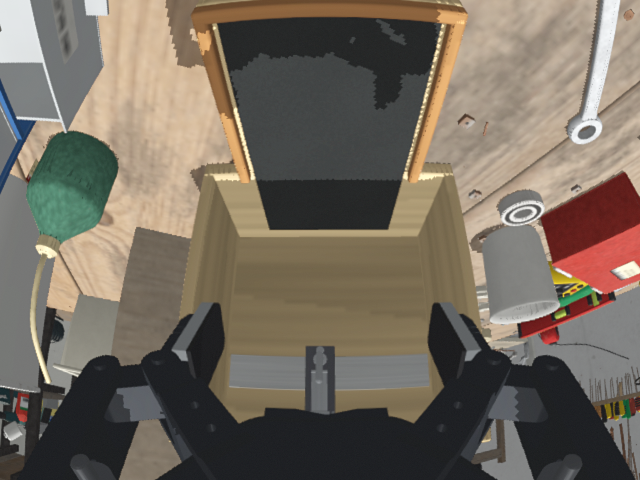

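The view into the cabinet is clear. The hook bracket is at columns 306-334 and rows 345-410, on the rail that spans (230-429, 372). The spanner ring is at (585,129).

```bash
python3 - <<'E'
from h import *
W=np.load("w1.npz");P=fcloud(W);L=((P-C)@rot([0,0,YAW]))*1e3
x,y,z=L[...,0],L[...,1],L[...,2]
print("origin cab",tocab(W["origin"]))
k=(x>80)&(x<115)&(abs(y)<75)&(z>30)&(z<110);q=L[k];w=np.linalg.lstsq(np.c_[q[:,1:],np.ones(len(q))],q[:,0],rcond=None)[0]
print("panel x",np.median(q[:,0]),"slope y,z",w)
for sg in(1,-1):
    k=(abs(y-sg*91)<8)&(x>5)&(x<90)&(z>40)&(z<150);q=L[k];print("wall",sg,k.sum(),np.median(q[:,1]),np.polyfit(q[:,0],q[:,1],1))
k=(z>8)&(z<16)&(abs(y)<60)&(x<90)&(x>-140);print("tray z",np.median(z[k]))
k=(x>20)&(x<85)&(abs(y)<45)&(z>120)&(z<196);k[:300]=0
v,u=np.where(k);print(k.sum(),u.min(),u.max(),v.min(),v.max())
for a in range(340,412,5):
    m=k[a];
    if m.any(): print(a,np.where(m)[0][[0,-1]],np.median(L[a][m],0).round(1),L[a][m][:,1].min().round(1),L[a][m][:,1].max().round(1))
g=cv2.resize(W["color"][325:415,260:400],None,fx=5,fy=5,interpolation=cv2.INTER_CUBIC);cv2.imwrite("pics/c2.png",g[:,:,::-1])
E
```

```text
origin cab [-231.5   -0.4  185.5]
panel x 100.27825064146322 slope y,z [-1.45368634e-03  1.13441793e-03  1.00191245e+02]
wall 1 2324 92.61037386705505 [1.77632922e-03 9.25445441e+01]
wall -1 2524 -89.34899024246354 [ 6.10728891e-04 -8.93837791e+01]
tray z 12.277381238751689
849 306 334 351 414
355 [316 322] [ 67.1  -6.4 136.1] -8.8 -4.0
360 [315 322] [ 64.7  -6.7 140.6] -9.5 -3.9
365 [315 322] [ 62.3  -6.6 145. ] -9.5 -3.9
370 [311 326] [ 62.9  -6.6 148.9] -12.6 -0.8
375 [311 326] [ 64.7  -6.9 152.8] -12.6 -0.8
380 [311 326] [ 64.5  -6.4 156.8] -12.6 -0.8
385 [311 326] [ 65.8  -6.7 160.7] -12.6 -0.8
390 [311 326] [ 65.6  -6.7 164.7] -12.5 -0.8
395 [311 326] [ 65.4  -6.6 168.8] -12.5 -0.8
400 [312 326] [ 65.7  -6.2 172.8] -11.7 -0.8
405 [312 326] [ 65.5  -6.2 176.8] -11.6 -0.8
410 [306 331] [ 64.9  -6.6 180.8] -16.1 3.0
```

View pics/c2.png

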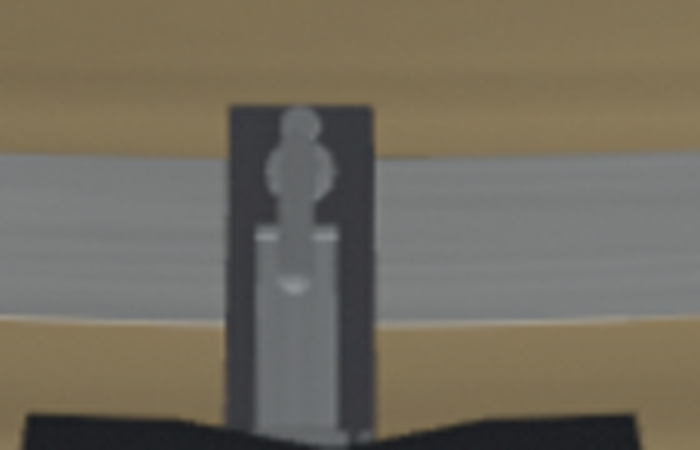

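The picture shows the latch flap with the round point in front of it, at columns 315-322 of the full picture. That puts the hook at y = -6.6 mm in my cabinet frame, and the walls and panel agree with that frame. Next I'll hover over the spanner.

```bash
cat >> h.py <<'E'
def down(x,y,z,phi):
    return np.array([x,y,z]), rot([0,0,phi])@np.array([[-1.,0,0],[0,1,0],[0,0,-1]])
E
python3 - <<'E'
from h import *
from station import bot
go(bot,*down(.3465,.376,.15,45.5))
W=np.load("w1.npz");r=fray(W,585,129);print((W["origin"]+r*(.006-W["origin"][2])/r[2]).round(4))
E
```

```text
turn [-0.1397, 0.7769, -0.3408] shift [0.0578, 0.1615, -0.0712]
[0.4211 0.4515 0.006 ]
```

Request:
{"fn": "carry_out", "kwargs": {"deltas": [[[-0.1397, 0.7769, -0.3408], [0.0578, 0.1615, -0.0712], -1], [[-0.1397, 0.7769, -0.3408], [0.0578, 0.1615, -0.0712], -1], [[-0.1397, 0.7769, -0.3408], [0.0578, 0.1615, -0.0712], -1], [[-0.1397, 0.7769, -0.3408], [0.0578, 0.1615, -0.0712], -1], [[-0.1397, 0.7769, -0.3408], [0.0578, 0.1615, -0.0712], -1], [[-0.1397, 0.7769, -0.3408], [0.0578, 0.1615, -0.0712], -1], [[-0.1397, 0.7769, -0.3408], [0.0578, 0.1615, -0.0712], -1], [[-0.1397, 0.7769, -0.3408], [0.0578, 0.1615, -0.0712], -1], [[-0.1397, 0.7769, -0.3408], [0.0578, 0.1615, -0.0712], -1], [[-0.1397, 0.7769, -0.3408], [0.0578, 0.1615, -0.0712], -1]]}}

```text
clock: 2.4
position: [0.3461, 0.3756, 0.1502]
tool_rot: [-179.9, 0.1, -134.5]
force: [0.2, -0.1, -0.3]
finger_gap: 0.0854
finger_force: 0.0
```

```bash
python3 - <<'E'
from h import *
from station import bot
s=bot.observe();print(s["position"],s["tool_rot"])
d=bot.snapshot("wrist");np.savez("w2.npz",**d);cv2.imwrite("pics/w2.png",d["color"][:,:,::-1])
P=fcloud(d);hsv=cv2.cvtColor(d["color"],cv2.COLOR_RGB2HSV)
k=(hsv[...,1]<45)&(hsv[...,2]>120)&(abs(P[...,2]-.006)<.012)&(np.hypot(P[...,0]-.352,P[...,1]-.382)<.135)
nl,l,st,ce=cv2.connectedComponentsWithStats(k.astype(np.uint8))
for i in 1+np.argsort(-st[1:,4])[:4]:
    q=P[l==i];print(st[i],q.mean(0).round(4))
q=P[k];print(k.sum(),np.percentile(q[:,2],[10,50,90]).round(4))
c=np.array([.352,.382]);f=np.radians(45.5);t=(q[:,:2]-c)@[np.cos(f),np.sin(f)];n=(q[:,:2]-c)@[-np.sin(f),np.cos(f)]
print("t range",t.min(),t.max())
for a in np.arange(-.12,.125,.01):
    m=abs(t-a)<.003
    if m.sum()>3:print(round(a,3),m.sum(),n[m].min().round(4),n[m].max().round(4),q[m,2].max().round(4))
E
```

```text
[0.34607233 0.37555878 0.15023816] [-1.79897108e+02  1.29936214e-01 -1.34472594e+02]
[ 303   84   48  269 4619] [0.3394 0.3706 0.0062]
[260 112  14  20 121] [0.3219 0.2862 0.0042]
[404 318  25  10 119] [0.3515 0.4994 0.0067]
[237 167  17   3  34] [0.3601 0.2994 0.0017]
4960 [0.0045 0.0065 0.0078]
t range -0.13327105160999306 0.12102120898498621
-0.12 7 0.0069 0.0171 0.0
-0.11 121 -0.0178 0.0267 0.009
-0.1 211 -0.0179 0.0181 0.0095
-0.09 400 -0.0507 0.0468 0.009
-0.08 197 -0.0504 0.0534 0.009
-0.07 150 -0.0055 0.0628 0.008
-0.06 145 -0.0055 0.0724 0.0078
-0.05 125 -0.0696 0.0847 0.0087
-0.04 99 -0.0039 0.0063 0.008
-0.03 108 -0.0039 0.1059 0.0073
-0.02 96 -0.0039 0.0064 0.0081
-0.01 102 -0.0039 0.1318 0.0079
-0.0 96 -0.004 0.0057 0.0075
0.01 91 -0.004 0.0066 0.0083
0.02 81 -0.004 0.0058 0.0078
0.03 84 -0.0041 0.0059 0.0077
0.04 80 -0.0041 0.006 0.0079
0.05 79 -0.0042 0.0061 0.008
0.06 100 -0.0972 0.0072 0.0078
0.07 96 -0.0952 0.1144 0.0078
0.08 152 -0.0951 0.0895 0.0106
0.09 174 -0.0896 0.0927 0.0091
0.1 104 -0.0144 0.0159 0.0088
0.11 119 -0.0621 0.0747 0.0142
0.12 19 -0.0113 0.0096 0.0001
```

View pics/w2.png

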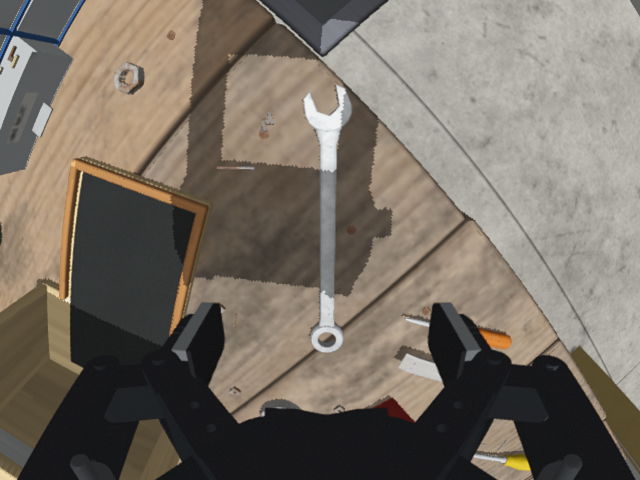

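The spanner is at column 327, with its ring at (327,339) and its jaw end at row 85. The nut is well away at (128,78).

```bash
python3 - <<'E'
from h import *
from station import bot
W=np.load("w2.npz")
def hit(u,v,z):
    r=fray(W,u,v);return W["origin"]+r*(z-W["origin"][2])/r[2]
c=np.array([.352,.382]);f=np.radians(45.5);d=np.array([np.cos(f),np.sin(f)]);n=np.array([-d[1],d[0]])
g=cv2.cvtColor(W["color"],cv2.COLOR_RGB2HSV)
m=((g[...,1]<45)&(g[...,2]>120)).astype(np.uint8)[318:360,305:350]
cs,h=cv2.findContours(m,cv2.RETR_CCOMP,cv2.CHAIN_APPROX_NONE)
for q,hh in zip(cs,h[0]):
    if len(q)>15:
        (u,v),r=cv2.minEnclosingCircle(q);p=hit(u+305,v+318,.008)[:2]-c;print("circ",u+305,v+318,r,hh[3],"t",p@d,"n",p@n)
for u,v in((327,339),(328,130),(328,250)):
    p=hit(u,v,.008)[:2]-c;print(p@d,p@n)
b=c-.008*d+.001*n;print("grip",b)
go(bot,*down(b[0],b[1],.012,45.5))
E
```

```text
circ 326.60526275634766 334.92105293273926 18.1646671295166 -1 t 0.09472297238679175 n 0.0006982368053811555
circ 326.5 339.0 9.552586555480957 0 t 0.09915360158401613 n 0.0006112288146502554
0.09915311486476638 0.001062704197758571
-0.08204536434222326 0.0014903766675574762
0.013608178150430332 0.001693788516518844
grip [0.34567948 0.37699491]
turn [-0.0017, 0.0021, 0.0006] shift [-0.0004, 0.0016, 0.1383]
```

Request:
{"fn": "carry_out", "kwargs": {"deltas": [[[-0.0017, 0.0021, 0.0006], [-0.001, 0.002, 0.05], -1], [[-0.0017, 0.0021, 0.0006], [-0.001, 0.002, 0.1], -1], [[-0.0017, 0.0021, 0.0006], [-0.001, 0.002, 0.13], -1], [[-0.0017, 0.0021, 0.0006], [-0.001, 0.002, 0.14], -1], [[-0.0017, 0.0021, 0.0006], [-0.001, 0.002, 0.1485], -1], [[-0.0017, 0.0021, 0.0006], [-0.001, 0.002, 0.1485], -0.5], [[-0.0017, 0.0021, 0.0006], [-0.001, 0.002, 0.1485], 0], [[-0.0017, 0.0021, 0.0006], [-0.001, 0.002, 0.1485], 0.3]], "grip_force": 120}}

```text
clock: 3.25
position: [0.3466, 0.3784, 0.0027]
tool_rot: [180.0, 0.0, -134.5]
force: [0.9, 0.7, 1.0]
finger_gap: 0.0441
finger_force: 0.0
```

Request:
{"fn": "carry_out", "kwargs": {"deltas": [[[0, 0, 0], [0.003, 0, 0.0005], 0.5], [[0, 0, 0], [0.003, 0, 0.0005], 0.7], [[0, 0, 0], [0.003, 0, 0.0005], 1], [[0, 0, 0], [0.003, 0, 0.0005], 1], [[0, 0, 0], [0.003, 0, 0.0005], 1], [[0, 0, 0], [0.003, 0, 0.0005], 1], [[0, 0, 0], [0.003, 0, 0.0005], 1]], "grip_force": 120}}

```text
clock: 3.95
position: [0.3438, 0.3758, 0.0017]
tool_rot: [180.0, -0.1, -134.5]
force: [-6.4, -3.8, 15.0]
finger_gap: 0.0079
finger_force: 118.5
```

Request:
{"fn": "carry_out", "kwargs": {"deltas": [[[0, 0, 0], [0, 0, -0.02], 1], [[0, 0, 0], [0, 0, -0.05], 1], [[0, 0, 0], [0, 0, -0.08], 1], [[0, 0, 0], [0, 0, -0.08], 1]]}}

```text
clock: 4.35
position: [0.3454, 0.377, 0.0847]
tool_rot: [-180.0, 0.2, -134.5]
force: [0.9, 0.4, -1.6]
finger_gap: 0.008
finger_force: 118.5
```

```bash
python3 - <<'E'
from h import *
from station import bot
s=bot.observe();print({k:np.round(v,3) for k,v in s.items() if k in("position","tool_rot","force","moment","finger_gap")})
d=bot.snapshot("wrist");np.savez("w3.npz",**d)
e=bot.snapshot("side");np.savez("s3.npz",**e)
g=np.hstack([d["color"][60:460,180:480],cv2.resize(e["color"][200:400,280:480],(400,400))]);cv2.imwrite("pics/w3.png",g[:,:,::-1])
E
```

```text
{'position': array([0.345, 0.377, 0.085]), 'tool_rot': array([-179.999,    0.225, -134.463]), 'force': array([ 0.93 ,  0.378, -1.571]), 'moment': array([-0.003, -0.014, -0.03 ]), 'finger_gap': np.float64(0.008)}
```

View pics/w3.png

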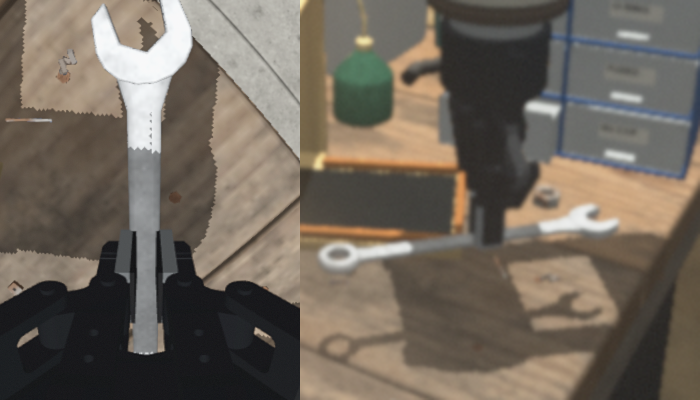

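The spanner is held level, with the ring at side-view pixel (299,326). I'll measure the ring in the tool frame.

```bash
cat >> h.py <<'E'
def spanner(bot,names,st=None):
    s=bot.observe();T=rot(s["tool_rot"]);t=s["position"]
    for n in names:
        d=bot.snapshot(n);np.savez("last_%s.npz"%n,**d)
        P=fcloud(d) if n=="wrist" else cloud(d);Q=(P-t)@T;h=cv2.cvtColor(d["color"],cv2.COLOR_RGB2HSV)
        k=(h[...,1]<60)&(h[...,2]>60)&(abs(Q[...,1])<.025)&(abs(Q[...,2]+.003)<.02)&(abs(Q[...,0])<.14)&(abs(Q[...,0])>.02)
        q=Q[k];r=q[q[:,0]<-.08];m=q[(q[:,0]>-.085)]
        print(n,k.sum(),"ring ext x",r[:,0].min().round(4) if len(r) else None,"y",np.percentile(r[:,1],[2,98]).round(4) if len(r)>5 else None,
         "z fit(top) slope,0:",np.polyfit(q[:,0],q[:,2],1).round(4),"y fit",np.polyfit(m[:,0],m[:,1],1).round(4), "jaw x",q[:,0].max().round(4))
E
python3 - <<'E'
from h import *
from station import bot
spanner(bot,["side","scene","wrist"])
d=np.load("last_side.npz");s=bot.observe();T=rot(s["tool_rot"]);t=s["position"]
h=cv2.cvtColor(d["color"],cv2.COLOR_RGB2HSV);m=((h[...,1]<60)&(h[...,2]>120)).astype(np.uint8)[310:345,280:320]
cs,hh=cv2.findContours(m,cv2.RETR_CCOMP,cv2.CHAIN_APPROX_NONE)
for q,g in zip(cs,hh[0]):
    if len(q)>12:
        (u,v),_,_=cv2.fitEllipse(q);r=rot(d["orientation"])@np.linalg.inv(d["mtx"])@[u+280,v+310,1];o=d["origin"];p=o+r*(t[2]+.0023-o[2])/r[2];print(u+280,v+310,g[3],((p-t)@T).round(4))
# next pose: pre-approach in front of the cabinet
E
```

```text
side 1075 ring ext x -0.127 y [-0.0132  0.0141] z fit(top) slope,0: [-0.0003 -0.0055] y fit [0.0055 0.0014] jaw x 0.1045
scene 372 ring ext x -0.1166 y [-0.0039  0.0087] z fit(top) slope,0: [-0.0044 -0.0034] y fit [-0.0064 -0.0018] jaw x 0.1058
wrist 10969 ring ext x None y None z fit(top) slope,0: [-0.0128 -0.0032] y fit [ 0.0022 -0.0003] jaw x 0.107
313.0686683654785 343.1680908203125 -1 [-0.1002  0.032  -0.0026]
302.6037769317627 331.1667938232422 -1 [-0.1082  0.0002 -0.0027]
```

```bash
cat >> h.py <<'E'
RT=np.array([-.1095,-.0007,-.003])
def ringT(x,y,z,A=60):
    p,Rt=cabT(x,y,z,A);return p-Rt@RT,Rt
def ring(s): return tocab(s["position"]+rot(s["tool_rot"])@RT)
E
python3 - <<'E'
from h import *
from station import bot
go(bot,*ringT(-60,-6.6,166))
E
```

```text
turn [0.094, -0.5217, 0.3501] shift [0.0445, -0.1632, -0.0289]
```

Request:
{"fn": "carry_out", "kwargs": {"deltas": [[[0, 0, 0], [0, 0, -0.03], 1], [[0.094, -0.5217, 0.3501], [0.0445, -0.1632, -0.0289], 1], [[0.094, -0.5217, 0.3501], [0.0445, -0.1632, -0.0289], 1], [[0.094, -0.5217, 0.3501], [0.0445, -0.1632, -0.0289], 1], [[0.094, -0.5217, 0.3501], [0.0445, -0.1632, -0.0289], 1], [[0.094, -0.5217, 0.3501], [0.0445, -0.1632, -0.0289], 1], [[0.094, -0.5217, 0.3501], [0.0445, -0.1632, -0.0289], 1], [[0.094, -0.5217, 0.3501], [0.0445, -0.1632, -0.0289], 1], [[0.094, -0.5217, 0.3501], [0.0445, -0.1632, -0.0289], 1]]}}

```text
clock: 5.5
position: [0.4295, 0.2303, 0.1097]
tool_rot: [180.0, 30.0, -154.9]
force: [0.3, -0.2, -0.7]
finger_gap: 0.0082
finger_force: 118.7
```

```bash
python3 - <<'E'
from h import *
from station import bot
s=bot.observe();print(s["force"],s["moment"],s["tool_rot"],ring(s),s["finger_gap"])
spanner(bot,["side","scene"])
g=[]
for n in("side","scene"):
    d=np.load("last_%s.npz"%n);K=d["mtx"];p=s["position"]+rot(s["tool_rot"])@RT
    q=K@rot(d["orientation"]).T@(p-d["origin"]);u,v=q[:2]/q[2];print(n,u,v)
    u0,v0=int(u)-40,int(v)-40;c=d["color"][v0:v0+80,u0:u0+80].copy();g.append(cv2.resize(c,(400,400),interpolation=cv2.INTER_CUBIC))
cv2.imwrite("pics/r4.png",np.hstack(g)[:,:,::-1])
go(bot,*ringT(30,-6.6,166));go(bot,*ringT(52.5,-6.6,166))
E
```

```text
[ 0.3045789  -0.21376239 -0.66939469] [-0.13139091  0.34314206  0.0188125 ] [ 179.97685384   30.03439334 -154.92218637] [-59.1  -5.9 167.1] 0.00819502350450834
side 641 ring ext x -0.1276 y [-0.0125  0.0145] z fit(top) slope,0: [ 0.0004 -0.0048] y fit [0.0071 0.0023] jaw x 0.1031
scene 799 ring ext x -0.1256 y [-0.0156  0.0114] z fit(top) slope,0: [-0.0013 -0.0044] y fit [-0.0004 -0.0024] jaw x 0.1054
side 313.98307866700753 223.40555825733583
scene 341.23287082745765 223.9679850150439
turn [0.0011, 0.0008, 0.0011] shift [-0.0766, -0.0007, 0.0455]
turn [0.0011, 0.0008, 0.0011] shift [-0.0961, -0.0008, 0.0567]
```

View pics/r4.png

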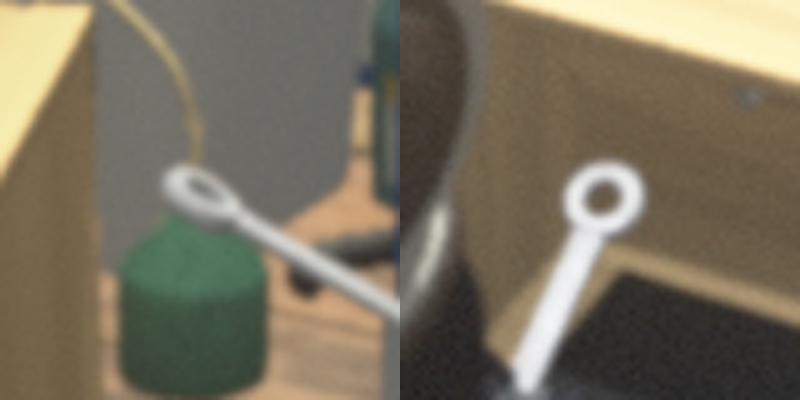

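The ring holds steady at about (313,221) in the side view and (342,223) in the scene view, within about 3 mm of the prediction. I'll trim the ring offset and go in under the roof.

```bash
sed -i 's/^RT=.*/RT=np.array([-.1105,-.0007,-.002])/' h.py; python3 - <<'E'
from h import *
from station import bot
s=bot.observe();print(ring(s));go(bot,*ringT(0,-6.6,166));go(bot,*ringT(40,-6.6,166))
E
```

```text
[-57.8  -5.9 166.7]
turn [0.0011, 0.0008, 0.0011] shift [-0.0497, -0.0007, 0.0294]
turn [0.0011, 0.0008, 0.0011] shift [-0.0843, -0.0008, 0.0495]
```

Request:
{"fn": "carry_out", "kwargs": {"deltas": [[[0, 0, 0], [-0.0255, -0.0004, 0.0145], 1], [[0.001, 0.0008, 0.001], [-0.05, -0.0007, 0.0294], 1], [[0.001, 0.0008, 0.001], [-0.06, -0.0008, 0.0352], 1], [[0.001, 0.0008, 0.001], [-0.07, -0.0008, 0.0411], 1], [[0.001, 0.0008, 0.001], [-0.08, -0.0008, 0.047], 1], [[0.001, 0.0008, 0.001], [-0.0843, -0.0008, 0.0495], 1], [[0.001, 0.0008, 0.001], [-0.0843, -0.0008, 0.0495], 1]]}}

```text
clock: 6.3
position: [0.5185, 0.2705, 0.1092]
tool_rot: [180.0, 30.0, -155.1]
force: [-0.6, -0.8, -1.6]
finger_gap: 0.0081
finger_force: 118.7
```

```bash
python3 - <<'E'
from h import *
from station import bot
s=bot.observe();print(s["force"],ring(s),s["tool_rot"])
d=bot.snapshot("wrist");e=bot.snapshot("scene")
print(ring(bot.observe()),bot.observe()["force"])
go(bot,*ringT(52.5,-6.6,166))
g=np.hstack([d["color"][200:480,180:480],cv2.resize(e["color"][150:290,290:440],(300,280))]);cv2.imwrite("pics/r5.png",cv2.resize(g,(800,373))[:,:,::-1])
E
```

```text
[-0.59641246 -0.79257991 -1.59180212] [ 39.9  -7.3 166.2] [ 179.99658261   30.04862554 -155.06811256]
[ 39.3  -7.3 166.2] [ 0.33307894  0.02459923 -1.96323952]
turn [-0.0005, 0.0008, -0.0011] shift [-0.0114, 0.0006, 0.0067]
```

View pics/r5.png

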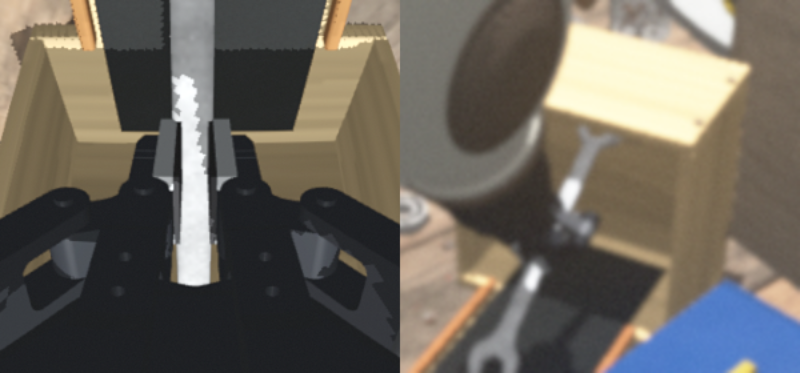

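The ring is under the roof at its calculated pose, and the wrist camera cannot see the hook past the hand. From here I go by feel.

Request:
{"fn": "carry_out", "kwargs": {"deltas": [[[0, 0, 0], [-0.004, 0.0005, 0.0025], 1], [[0, 0, 0], [-0.008, 0.0005, 0.0048], 1], [[0, 0, 0], [-0.0114, 0.0006, 0.0067], 1], [[0, 0, 0], [-0.0114, 0.0006, 0.0067], 1]]}}

```text
clock: 6.8
position: [0.5303, 0.2766, 0.109]
tool_rot: [180.0, 30.0, -155.1]
force: [-2.6, -1.6, -1.4]
finger_gap: 0.0074
finger_force: 120.4
```

```bash
python3 - <<'E'
from h import *
from station import bot
s=bot.observe();print("F tool",(rot(s["tool_rot"]).T@s["force"]).round(2),"F cab",tocab(s["force"]+C)/1e3,ring(s),s["tool_rot"],s["moment"])
E
```

```text
F tool [ 3.32 -0.34 -0.26] F cab [-3.0063 -0.3337 -1.4378] [ 53.2  -6.8 166.1] [ 179.99170796   30.04254397 -155.0815239 ] [-0.20421107  0.43632158  0.06727777]
```

Request:
{"fn": "carry_out", "kwargs": {"deltas": [[[0, 0, 0], [0, 0, 0.001], 1], [[0, 0, 0], [0, 0, 0.002], 1], [[0, 0, 0], [0, 0, 0.003], 1], [[0, 0, 0], [0, 0, 0.004], 1]]}}

```text
clock: 7.2
position: [0.5318, 0.2773, 0.1056]
tool_rot: [180.0, 30.1, -155.1]
force: [-0.8, -0.4, -1.2]
finger_gap: 0.0082
finger_force: 120.9
```

Request:
{"fn": "carry_out", "kwargs": {"deltas": [[[0, 0, 0], [0, 0, 0.001], 1], [[0, 0, 0], [0, 0, 0.002], 1]]}}

```text
clock: 7.4
position: [0.5328, 0.2777, 0.1038]
tool_rot: [180.0, 30.1, -155.1]
force: [-2.9, -0.8, -1.8]
finger_gap: 0.0082
finger_force: 120.9
```

```bash
cat > f.py <<'E'
from h import *
from station import bot
s=bot.observe();p=ring(s);print("F tool",(rot(s["tool_rot"]).T@s["force"]).round(2),"M tool",(rot(s["tool_rot"]).T@s["moment"]).round(3),p,"s",((p[0]-70)*-.5+(p[2]-136)*.866).round(1),"off",((p[0]-70)*.866+(p[2]-136)*.5).round(1),s["tool_rot"].round(2))
E
python3 f.py
```

```text
F tool [3.45 0.48 0.1 ] M tool [-0.048  0.782  0.071] [ 55.9  -6.8 160.9] s 28.6 off 0.2 [ 179.99   30.06 -155.08]
```

Request:
{"fn": "carry_out", "kwargs": {"deltas": [[[0, 0, 0], [0, 0, 0.001], 1], [[0, 0, 0], [0, 0, 0.002], 1], [[0, 0, 0], [0, 0, 0.003], 1], [[0, 0, 0], [0, 0, 0.004], 1]]}}

```text
clock: 7.8
position: [0.5347, 0.2786, 0.1004]
tool_rot: [180.0, 30.1, -155.1]
force: [-1.9, 0.7, -1.7]
finger_gap: 0.0084
finger_force: 120.9
```

```bash
python3 f.py
```

```text
F tool [2.12 1.42 0.79] M tool [-0.016  0.604 -0.32 ] [ 58.   -6.8 157.5] s 24.6 off 0.4 [ 180.     30.07 -155.08]
```

Request:
{"fn": "carry_out", "kwargs": {"deltas": [[[0, 0, 0], [0, 0.001, 0], 1], [[0, 0, 0], [0, 0.0015, 0], 1], [[0, 0, 0], [0, 0.0015, 0], 1]]}}

```text
clock: 8.1
position: [0.534, 0.28, 0.1005]
tool_rot: [180.0, 30.1, -155.1]
force: [-1.0, -0.8, -1.4]
finger_gap: 0.0079
finger_force: 121.1
```

```bash
python3 f.py
```

```text
F tool [ 1.72 -0.29  0.57] M tool [ 0.111  0.352 -0.005] [ 57.9  -5.2 157.6] s 24.8 off 0.3 [ 179.99   30.07 -155.08]
```

Request:
{"fn": "carry_out", "kwargs": {"deltas": [[[0, 0, 0], [0, 0.0005, 0.001], 1], [[0, 0, 0], [0, 0.0005, 0.002], 1], [[0, 0, 0], [0, 0.0005, 0.003], 1], [[0, 0, 0], [0, 0.0005, 0.004], 1]]}}

```text
clock: 8.5
position: [0.5356, 0.2812, 0.0969]
tool_rot: [180.0, 30.1, -155.1]
force: [0.2, -3.3, -2.6]
finger_gap: 0.0078
finger_force: 121.1
```

```bash
python3 f.py
```

```text
F tool [ 2.31 -3.05  1.65] M tool [0.204 0.726 0.542] [ 59.9  -4.8 154. ] s 20.6 off 0.3 [ 179.99   30.06 -155.08]
```

Request:
{"fn": "carry_out", "kwargs": {"deltas": [[[0, 0, 0], [0, -0.0006, 0], 1], [[0, 0, 0], [0, -0.0012, 0], 1], [[0, 0, 0], [0, -0.0012, 0], 1]]}}

```text
clock: 8.8
position: [0.5361, 0.28, 0.097]
tool_rot: [180.0, 30.1, -155.1]
force: [-2.1, 0.0, -1.4]
finger_gap: 0.0079
finger_force: 120.9
```

```bash
python3 f.py
```

```text
F tool [2.33 0.91 0.23] M tool [-0.153  0.616 -0.205] [ 59.9  -6.1 154.1] s 20.7 off 0.3 [ 180.     30.06 -155.08]
```

Request:
{"fn": "carry_out", "kwargs": {"deltas": [[[0, 0, 0], [0, 0.0003, 0.001], 1], [[0, 0, 0], [0, 0.0003, 0.002], 1], [[0, 0, 0], [0, 0.0003, 0.003], 1], [[0, 0, 0], [0, 0.0003, 0.004], 1]]}}

```text
clock: 9.2
position: [0.5378, 0.2813, 0.0934]
tool_rot: [180.0, 30.1, -155.1]
force: [-1.9, 1.0, -1.8]
finger_gap: 0.008
finger_force: 120.9
```

```bash
python3 f.py
```

```text
F tool [2.04 1.74 0.89] M tool [-0.184  0.357 -0.52 ] [ 61.9  -5.6 150.5] s 16.6 off 0.2 [ 180.     30.06 -155.07]
```

Request:
{"fn": "carry_out", "kwargs": {"deltas": [[[0, 0, 0], [0, 0.0004, 0], 1], [[0, 0, 0], [0, 0.0004, 0], 1], [[0, 0, 0], [0, 0.0004, 0], 1]]}}

```text
clock: 9.5
position: [0.5376, 0.2817, 0.0936]
tool_rot: [180.0, 30.1, -155.1]
force: [-1.3, -1.8, -2.2]
finger_gap: 0.0082
finger_force: 121.3
```

```bash
python3 f.py
```

```text
F tool [ 2.72 -1.06  0.97] M tool [0.169 0.741 0.492] [ 61.9  -5.3 150.6] s 16.7 off 0.3 [ 179.99   30.06 -155.08]
```

Request:
{"fn": "carry_out", "kwargs": {"deltas": [[[0, 0, 0], [0, 0, 0], 1], [[0, 0, 0], [0, 0, 0], 1]]}}

```text
clock: 9.7
position: [0.5376, 0.2816, 0.0936]
tool_rot: [180.0, 30.1, -155.1]
force: [-0.5, 0.8, -1.9]
finger_gap: 0.0078
finger_force: 121.2
```

```bash
python3 f.py; python3 -c "
from station import bot
bot.snapshot('side')"; python3 f.py;python3 -c "
from station import bot
bot.snapshot('side')"; python3 f.py
```

```text
F tool [1.04 0.96 1.53] M tool [-0.125  0.274 -0.535] [ 61.9  -5.3 150.7] s 16.8 off 0.3 [ 180.     30.07 -155.08]
F tool [ 1.92 -0.28  0.45] M tool [0.143 0.602 0.38 ] [ 61.9  -5.3 150.7] s 16.8 off 0.3 [ 179.99   30.06 -155.08]
F tool [2.55 0.58 0.68] M tool [-0.013  0.76   0.057] [ 61.9  -5.3 150.7] s 16.8 off 0.3 [ 179.99   30.06 -155.08]
```

Request:
{"fn": "carry_out", "kwargs": {"deltas": [[[0, 0, 0], [0, -0.0004, 0.001], 1], [[0, 0, 0], [0, -0.0004, 0.002], 1], [[0, 0, 0], [0, -0.0004, 0.003], 1], [[0, 0, 0], [0, -0.0004, 0.004], 1], [[0, 0, 0], [0, -0.0004, 0.005], 1]]}}

```text
clock: 10.3
position: [0.5401, 0.2824, 0.0892]
tool_rot: [180.0, 30.1, -155.1]
force: [-1.5, -1.2, -1.5]
finger_gap: 0.0081
finger_force: 120.6
```

```bash
python3 f.py
```

```text
F tool [ 2.34 -0.51  0.35] M tool [0.044 0.652 0.065] [ 64.5  -5.7 146.3] s 11.7 off 0.4 [ 179.99   30.07 -155.08]
```

Request:
{"fn": "carry_out", "kwargs": {"deltas": [[[0, 0, 0], [0, 0, 0.001], 1], [[0, 0, 0], [0, 0, 0.002], 1], [[0, 0, 0], [0, 0, 0.003], 1], [[0, 0, 0], [0, 0, 0.004], 1]]}}

```text
clock: 10.7
position: [0.5419, 0.2832, 0.0856]
tool_rot: [180.0, 30.1, -155.1]
force: [-1.6, 1.1, -1.1]
finger_gap: 0.0078
finger_force: 121.3
```

```bash
python3 f.py
```

```text
F tool [1.46 1.67 0.47] M tool [-0.127  0.38  -0.557] [ 66.4  -5.7 142.7] s 7.6 off 0.2 [ 179.99   30.05 -155.08]
```

Request:
{"fn": "carry_out", "kwargs": {"deltas": [[[0, 0, 0], [0, 0, 0.0005], 1], [[0, 0, 0], [0, 0, 0.001], 1], [[0, 0, 0], [0, 0, 0.0015], 1], [[0, 0, 0], [0, 0, 0.002], 1]]}}

```text
clock: 11.1
position: [0.5428, 0.2836, 0.084]
tool_rot: [180.0, 30.1, -155.1]
force: [-1.4, 0.4, -2.2]
finger_gap: 0.0079
finger_force: 120.4
```

```bash
python3 f.py
```

```text
F tool [2.07 0.93 1.33] M tool [-0.116  0.666 -0.083] [ 67.4  -5.7 141.1] s 5.7 off 0.3 [ 180.     30.06 -155.08]
```

Request:
{"fn": "carry_out", "kwargs": {"deltas": [[[0, 0, 0], [0, 0, 0.0005], 1], [[0, 0, 0], [0, 0, 0.001], 1], [[0, 0, 0], [0, 0, 0.0015], 1]]}}

```text
clock: 11.4
position: [0.5434, 0.2839, 0.0827]
tool_rot: [180.0, 30.1, -155.1]
force: [-0.3, -1.2, -3.3]
finger_gap: 0.0081
finger_force: 120.8
```

```bash
python3 f.py
```

```text
F tool [ 2.34 -0.99  2.49] M tool [0.162 0.736 0.452] [ 68.1  -5.7 139.7] s 4.2 off 0.2 [ 179.99   30.06 -155.08]
```

Request:
{"fn": "carry_out", "kwargs": {"deltas": [[[0, 0, 0], [0, 0, 0.0005], 1], [[0, 0, 0], [0, 0, 0.001], 1], [[0, 0, 0], [0, 0, 0.001], 1]]}}

```text
clock: 11.7
position: [0.544, 0.2841, 0.0819]
tool_rot: [180.0, 30.1, -155.1]
force: [-0.0, 0.5, -1.2]
finger_gap: 0.0081
finger_force: 119.4
```

```bash
python3 f.py
```

```text
F tool [0.42 0.48 1.15] M tool [0.071 0.418 0.057] [ 68.7  -5.7 139. ] s 3.2 off 0.4 [ 180.     30.07 -155.08]
```

Request:
{"fn": "carry_out", "kwargs": {"deltas": [[[0, 0, 0], [0, 0, 0.0005], 1], [[0, 0, 0], [0, 0, 0.001], 1], [[0, 0, 0], [0, 0, 0.001], 1]]}}

```text
clock: 12.0
position: [0.5444, 0.2843, 0.0809]
tool_rot: [180.0, 30.1, -155.1]
force: [0.7, 0.8, -2.0]
finger_gap: 0.0081
finger_force: 120.7
```

```bash
python3 f.py
```

```text
F tool [0.19 0.43 2.17] M tool [ 0.019  0.159 -0.028] [ 69.2  -5.7 138. ] s 2.1 off 0.3 [ 179.99   30.06 -155.08]
```

Request:
{"fn": "carry_out", "kwargs": {"deltas": [[[0, 0, 0], [0, 0, 0.0005], 1], [[0, 0, 0], [0, 0, 0.001], 1], [[0, 0, 0], [0, 0, 0.001], 1]]}}

```text
clock: 12.3
position: [0.5449, 0.2845, 0.0801]
tool_rot: [180.0, 30.1, -155.1]
force: [0.6, 0.4, -2.5]
finger_gap: 0.008
finger_force: 120.8
```

```bash
python3 f.py
```

```text
F tool [0.63 0.15 2.48] M tool [-0.157  0.299 -0.307] [ 69.7  -5.7 137.2] s 1.2 off 0.3 [ 179.99   30.06 -155.08]
```

Request:
{"fn": "carry_out", "kwargs": {"deltas": [[[0, 0, 0], [0, 0, 0.0005], 1], [[0, 0, 0], [0, 0, 0.001], 1], [[0, 0, 0], [0, 0, 0.001], 1]]}}

```text
clock: 12.6
position: [0.5453, 0.2847, 0.0792]
tool_rot: [180.0, 30.1, -155.1]
force: [0.2, -1.7, -2.0]
finger_gap: 0.0077
finger_force: 121.6
```

```bash
python3 f.py
```

```text
F tool [ 1.51 -1.65  1.47] M tool [0.239 0.514 0.463] [ 70.2  -5.7 136.3] s 0.2 off 0.3 [ 179.99   30.06 -155.08]
```

Request:
{"fn": "carry_out", "kwargs": {"deltas": [[[0, 0, 0], [0, 0, 0.0004], 1], [[0, 0, 0], [0, 0, 0.0008], 1], [[0, 0, 0], [0, 0, 0.0008], 1]]}}

```text
clock: 12.9
position: [0.5457, 0.2849, 0.0786]
tool_rot: [180.0, 30.1, -155.1]
force: [-0.2, 0.4, 0.0]
finger_gap: 0.0079
finger_force: 121.5
```

```bash
python3 f.py
```

```text
F tool [-0.02  0.45 -0.04] M tool [-0.241  0.013 -0.396] [ 70.6  -5.7 135.7] s -0.6 off 0.4 [ 179.99   30.07 -155.08]
```

Request:
{"fn": "carry_out", "kwargs": {"deltas": [[[0, 0, 0], [0, 0, 0.0004], 1], [[0, 0, 0], [0, 0, 0.0004], 1]]}}

```text
clock: 13.1
position: [0.5458, 0.285, 0.0782]
tool_rot: [180.0, 30.1, -155.1]
force: [1.0, -4.2, 0.6]
finger_gap: 0.008
finger_force: 121.4
```

```bash
python3 f.py
```

```text
F tool [ 0.45 -4.17 -0.98] M tool [0.381 0.423 0.539] [ 70.8  -5.7 135.3] s -1.0 off 0.3 [ 179.99   30.06 -155.08]
```

The ring seated firmly at s ≈ -0.6, and the sideways push faded as the latch snapped. Next I swing the tail down about the ring.

```bash
python3 - <<'E'
from h import *
from station import bot
s=bot.observe()
for a in(58.5,57,56.6): go(bot,*ringT(70.6,-5.7,135.8,a))
E
```

```text
turn [-0.0006, -0.0251, -0.0012] shift [-0.0002, -0.0001, 0.0022]
turn [-0.0006, -0.0513, -0.0012] shift [-0.0003, -0.0001, 0.0051]
turn [-0.0006, -0.0582, -0.0012] shift [-0.0004, -0.0001, 0.0059]
```

Request:
{"fn": "carry_out", "kwargs": {"deltas": [[[0, 0, 0], [0, 0, -0.0005], 1], [[0, -0.013, 0], [0, 0, 0.0008], 1], [[0, -0.025, 0], [-0.0002, 0, 0.0022], 1], [[0, -0.038, 0], [-0.0003, 0, 0.0036], 1], [[0, -0.038, 0], [-0.0003, 0, 0.0036], 1]]}}

```text
clock: 13.6
position: [0.5473, 0.2857, 0.0747]
tool_rot: [180.0, 32.2, -155.1]
force: [0.6, -2.7, -0.3]
finger_gap: 0.0081
finger_force: 121.4
```

```bash
python3 f.py
```

```text
F tool [ 0.65 -2.72 -0.02] M tool [0.266 0.351 0.433] [ 70.2  -5.7 135.4] s -0.6 off -0.1 [ 179.99   32.24 -155.09]
```

Request:
{"fn": "carry_out", "kwargs": {"deltas": [[[0, -0.007, 0], [0, 0, 0.0008], 1], [[0, -0.014, 0], [0, 0, 0.0015], 1], [[0, -0.02, 0], [-0.0001, 0, 0.0022], 1], [[0, -0.02, 0], [-0.0001, 0, 0.0022], 1]]}}

```text
clock: 14.0
position: [0.5487, 0.2864, 0.0732]
tool_rot: [180.0, 33.4, -155.1]
force: [0.2, -0.2, -0.4]
finger_gap: 0.0078
finger_force: 120.9
```

```bash
python3 f.py; python3 -c "
from h import *
from station import bot
spanner(bot,['side','scene'])
d=np.load('last_side.npz');e=np.load('last_scene.npz')
print(tocab(bot.observe()['position']+rot(bot.observe()['tool_rot'])@np.array([.1025,0,-.002])))"
```

```text
F tool [ 0.11 -0.26  0.45] M tool [ 0.189 -0.02   0.107] [ 70.5  -5.7 135.7] s -0.5 off 0.3 [ 179.99   33.38 -155.08]
side 414 ring ext x None y None z fit(top) slope,0: [ 0.0302 -0.0049] y fit [-0.0075  0.0015] jaw x 0.129
scene 640 ring ext x -0.1183 y [-0.0159  0.0115] z fit(top) slope,0: [ 0.0237 -0.0038] y fit [ 0.0112 -0.002 ] jaw x 0.1264
[-107.2   -4.7   18.7]
```

Request:
{"fn": "carry_out", "kwargs": {"deltas": [[[0, 0, 0], [0, 0, 0], 1], [[0, 0, 0], [0, 0, 0], 0.75], [[0, 0, 0], [0, 0, 0], 0.6], [[0, 0, 0], [0, 0, 0], 0.4], [[0, 0, 0], [0, 0, 0], 0.3], [[0, 0, 0], [0, 0, 0], 0.3]], "grip_force": 20}}

```text
clock: 14.7
position: [0.5489, 0.2864, 0.0735]
tool_rot: [180.0, 33.4, -155.1]
force: [-0.3, -0.7, -0.8]
finger_gap: 0.03
finger_force: 0.0
```

```bash
python3 f.py; python3 -c "
from station import bot
import cv2,numpy as np
print(bot.observe()['finger_gap'])
d=bot.snapshot('wrist');np.savez('w6.npz',**d);e=bot.snapshot('scene')
g=np.hstack([d['color'][200:480,180:480],cv2.resize(e['color'][150:290,290:440],(300,280))]);cv2.imwrite('pics/r6.png',cv2.resize(g,(800,373))[:,:,::-1])"
```

```text
F tool [ 0.86 -0.49  0.34] M tool [-0.019  0.262 -0.058] [ 70.6  -5.7 136. ] s -0.3 off 0.5 [ 179.99   33.39 -155.08]
0.03003755029667445
```

Now I retreat along the tool axis, slowly at first, then out to the look pose to check.

Request:
{"fn": "carry_out", "kwargs": {"deltas": [[[0, 0, 0], [0, 0, -0.01], 0.2], [[0, 0, 0], [0, 0, -0.025], 0], [[0, 0, 0], [0, 0, -0.05], 0], [[0, 0, 0], [0, 0, -0.08], 0], [[0, 0, 0], [0, 0, -0.12], 0], [[0, 0, 0], [0.02, 0, -0.16], 0], [[0, 0, 0], [0.03, 0, -0.18], 0], [[0, 0, 0], [0.03, 0, -0.18], 0]]}}

```text
clock: 15.6
position: [0.4351, 0.2336, 0.2102]
tool_rot: [-180.0, 33.6, -155.1]
force: [1.7, 0.0, -0.5]
finger_gap: 0.0426
finger_force: 0.0
```

```bash
python3 - <<'E'
from h import *
from station import bot
s=bot.observe();print(tocab(s["position"]))
d=bot.snapshot("wrist");e=bot.snapshot("scene");np.savez("w7.npz",**d)
P=fcloud(d);L=(P-C)@rot([0,0,YAW])*1e3;h=cv2.cvtColor(d["color"],cv2.COLOR_RGB2HSV)
k=(h[...,1]<40)&(h[...,2]>110)&(abs(L[...,1]+5)<25)&(L[...,0]<85)&(L[...,0]>-150)&(L[...,2]>13)
q=L[k];print(k.sum(),q.min(0).round(1),q.max(0).round(1))
g=np.hstack([d["color"][:,160:480],cv2.resize(e["color"][150:310,290:440],(450,480))]);cv2.imwrite("pics/r7.png",g[:,:,::-1])
E
```

```text
[-145.9   -4.7  210.2]
3603 [-111.9  -25.7   13. ] [ 76.9  10.9 159.5]
```

View pics/r7.png

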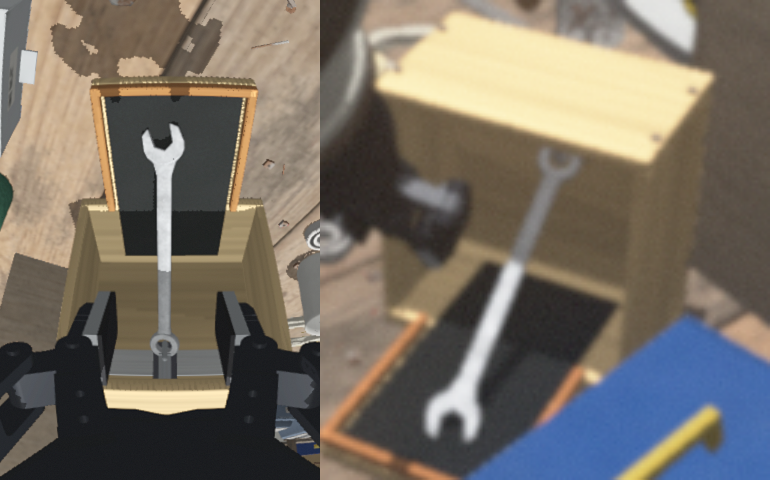

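The ring is over the point at (164,345) in the left half, with the flap above it. The jaw is on the tray inside the rim, and the gripper is clear.

```bash
python3 -c "
from station import bot
print(bot.close_job())"
```

```text
the job is handed in; nothing more can be done
None
```

The job is handed in, with no verdict returned: the spanner's ring hangs on the hook with the latch apparently shut above it, the open jaw rests on the tray, and the gripper is clear.

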